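# Load the spare sealing-film roll into the free bay of the sloping holder and cover it

### The arm

A 6-joint arm with a two-finger parallel gripper is mounted at the origin on a cart in front of the work surface, level with it; the furniture and walls round the work are solid. World frame = base frame: x ahead of the robot, y to its left, z up, the work surface at z = 0. Lengths are in m, angles in rad, forces in N, time in s.
With the tool pointing down it reaches from about 0.3 to 0.875 m from the base axis. Payload 6.4 kg.
Tool frame: the origin (TCP) lies midway between the tips of the shut fingers; the grasp point (between the pads) lies 19 mm behind it (ctrl.hold_point_z is the distance from the TCP to the grasp point, in m); z points along the fingers, y is the line along which they close (so a half turn about z gives the same grasp; the last joint's range is limited). The gripper opens to 85 mm and grips with 20 to 120 N. Pads are 22 mm wide; open, the fingers measure 114 mm over their backs; the gripper's body (76 mm by 85 mm) begins 54 mm behind the grasp point. The pads swing forward as they close: fully open they stand 13 mm farther back than shut.
Start: joints at [-1.396, 0.181, 1.607, -0, 1.354, -0.206], TCP at [0.214, -0.534, 0.231] pointing down, gripper open.
Joint ranges: [-2.99, 2.99], [-0.89, 2.07], [0.3, 2.58], [-1.14, 4.28], [0, 2.63], [-3.12, 3.12]. Speed limits (rad/s): [2.57, 2.57, 3.01, 3.14, 3.14, 3.14].

### API

Orientations are given as a unit quaternion [w, x, y, z].
In Python, from bench import ctrl gives the robot as it stands.
- The arm moves only by the tool carry_out, never from a script. Its argument "plan" is text: rows parted by semicolons, each of 6 numbers parted by spaces: the shift along the tool's x, y, z as a fraction of full scale, then the turn, a rotation vector about the tool's x, y, z as a fraction of full scale. A call has exactly 8 rows; each row shifts and turns the commanded pose from where the row before left it, along the tool's axes as they then stand; what a row does not reach is not made up. Full scale, the value 1, is 40 mm for a shift and 0.1 rad for a turn. A row lasts 1/12 s, in which the tool goes at most 41.7 mm and 7.16 degrees, less where a joint would pass 70% of its speed; a pose out of reach is approached as far as the arm can. A call with a number of a shift or a turn outside -1 to 1 is refused whole. A call with a gripper value outside its range is refused whole. "claw" is the gripper's target within -1 to 1 (shut at 1, half-way at 0, fully open at -1), set as the call begins (left out, the last holds). The fingers move at their own pace and stop on an object; the grip force is fixed at half the most. Time passes only in rows, so rows that do not move let the fingers close, or fill a call up. It gives the time, the measured TCP pose, the force, the opening and the grip force at its end, in the units of the state.
- ctrl.get_obs(): the state, without advancing time (a new reading comes with each control period).
- ctrl.camera(name): name is "side" or "top"; returns a dict with "pixels" (384x512x3 uint8, red, green, blue), "mtx" (3x3 intrinsics, pixels), "R" (3x3) and "t" (3): a world point X has camera coordinates R X + t. Camera axes: x right, y down, z forward; pixel columns grow to the right and rows downward; lengths in m; the calibration is good to about 2 mm. A picture is of the moment at which its call begins. There is no depth.
- ctrl.hand_in(): hands the job in; it is judged then, once.
The state is a dict: "time_s": time; "q": joint angles; "dq": joint speeds; "joint_efforts": joint torques, N m; "eef_pos": TCP position; "eef_rot": TCP orientation; "wrist_force": force on the tool from outside, world axes, zero at the start; "torque": the same for the moment, N m; "opening": opening from 0.0 (shut) to 1.0 (fully open); "grasp_force": force on a finger pad.
Only numpy, scipy, OpenCV 4.12 (cv2) and the standard library are available. Lean on these libraries where they do the work, as an engineer would, in place of code of your own. Each camera call takes 0.05 s, during which the arm holds its last target. There are 200 camera calls.

### The job

One of the two bays of the sloping film holder already has a roll; lay the spare roll that lies on the worktop into the other, empty bay, lengthwise down the slope, flat between the two low ribs and with its lower end against the front lip. Lay it down, do not drop it; slide the clear cover out of the way first if it is over the empty bay, and at the end leave the cover fully over the bay with the roll you have just put in. Leave the roll that is already there and the other things on the worktop where they are.

Things in the scene. Friction and masses are not known exactly. Their poses are not given: they have to be found in the camera images.
- new_roll_mid (a point): Centre of the spare roll of white sealing film, loose, 0.11 to 0.23 kg, lying flat on the worktop right of the holder. About 100 mm long (along its own y), 32 mm across between the fingers (its own x), 38 mm high (its own z, upward). The point is half-way up, 19 mm above what it lies on. Grip it across the 32 mm.
- old_roll_mid (a point): Centre of an identical roll, loose, that already lies in one bay of the holder (left or right, differs from start to start), its length down the slope. It stays there.
- holder: White holder with two sloping bays side by side, fixed, 135 x 268 x 200 mm; its place and turn differ between starts. Origin: middle of its front edge, on the worktop; x to its back, y to its left. Outer side walls 129 mm left and right of its middle rise 58 mm square to the slope from the bay floor; between the bays only a 17 mm high strip.
- bay_left (a point): Left (+y) bay, where a roll's centre lies when seated: on the floor (19 mm below along z), midway between the ribs, against the front lip. x runs up the slope, away from the robot; y to the left; z square to the slope, 35 deg from vertical, leaning to the robot. Two ribs along x, 6 mm high, 5 thick, 40 apart inside. The lip, 15 mm high, is 50 mm down the slope. Bay 125 mm wide, 130 long.
- bay_right (a point): Right bay of the holder (-y side), the same point with the same axes, 125 mm from bay_left.
- canopy_edge (a point): Middle of the blue front edge of a fixed clear canopy, 268 mm wide, 196 mm above the worktop, that reaches from here to the holder's back panel, over the rear of both bays. A gripper pointing straight down over a bay's middle hits it: tilt the gripper with the slope, towards the robot at its top.
- cover_mid (a point): Middle of the clear sliding cover's panel (116 mm wide across the bays, 142 mm long along the slope, 4 mm thick, blue edge strips at front and back). Same axes as the bays. It rides 41 mm above (along z) the point of the bay that it covers, 58 mm clear over the bay floor, on two thin steel bars.
- cover_grip (a point): Point to grip on the cover's blue upright fin: 34 mm long along the slope, 14 mm thick across the bays, its top 104 mm above the bay floor (42 mm above the cover's panel); the point is on the fin's middle, 16 mm below its top and 26 mm above the panel. Same axes as the bays. Pinch it, or push it sideways.
- cover (a joint): Position of the cover along its slide in m: 0 = fully over the right bay, 0.125 = fully over the left bay (both are end stops), growing to the left along the bays' y. It starts anywhere between. It moves with about 1.5 N plus a little damping and stays where it is left; nothing locks it.
- ethanol_bottle_mid (a point): Bystander: round white bottle with a blue cap, 56 mm wide, 104 mm high (centre).
- tip_box_mid (a point): Bystander: peach-lidded pipette-tip box 90 x 122 x 62 mm at the back right (centre).
- mouse_mid (a point): Bystander: black computer mouse 56 x 101 x 29 mm near the front edge (centre).
- marker_mid (a point): Bystander: black marker pen 130 mm long, 16 mm high, lying near the front edge (centre).

How it is judged:
By the outcome, as a careful person would: the job done as asked, in the order asked, and still so for the second after the job is handed in, with the robot touching nothing.
It also fails if it takes over 64 s, if anything falls off the work surface, if the arm or the gripper's body presses on something with over 40 N, if the wrist force passes 120 N, or if a joint passes its speed limit or range.

## Working session

There is one attempt and no reset: what is moved stays moved. The work goes in short steps, Python scripts to look and compute and a tool call to move; the robot and the scene stay as the last step left them, time stands still between calls to the robot, and variables do not carry over. Pictures are saved under pics/ and viewed, at most 10 in all, crops included, and the job is handed in when it is done.

Besides the shell and the picture viewer there is one more tool, called after "Call:" as name(argument=value, ...) on one line, values as JSON. carry_out: Moves the arm, as the interface text tells. Shift numbers are shares of 40 mm and turn numbers shares of 0.1 rad, none past 1 either way. Its arguments: {"type":"object","properties":{"plan":{"type":"string"},"claw":{"type":"number"}},"required":["plan"]}

```bash
mkdir -p pics; ls; python3 - <<'E'
from bench import ctrl
import cv2,numpy as np
for n in("top","side"):
    c=ctrl.camera(n); cv2.imwrite(f"pics/{n}0.png",cv2.resize(c["pixels"][:,:,::-1],(768,576),interpolation=cv2.INTER_CUBIC))
    print(n,c["mtx"].tolist(),(-c["R"].T@c["t"]).round(3),c["R"].round(3).tolist())
print(ctrl.get_obs(),ctrl.hold_point_z)
E
```

```text
pics
top [[392.38421959036845, 0.0, 254.86462514049578], [0.0, 392.38421959036845, 190.4380597555433], [0.0, 0.0, 1.0]] [ 0.471 -0.058  1.   ] [[0.021, -0.999, -0.025], [-0.995, -0.018, -0.103], [0.102, 0.027, -0.994]]
side [[476.69174649288493, 0.0, 255.88529436616201], [0.0, 476.69174649288493, 187.5160508941426], [0.0, 0.0, 1.0]] [0.087 0.799 0.808] [[-0.873, -0.488, 0.002], [-0.284, 0.504, -0.816], [0.397, -0.713, -0.578]]
{'time_s': 0.1, 'q': array([-1.39628634e+00,  1.81477263e-01,  1.60786796e+00,  1.28612655e-05,
        1.35380738e+00, -2.06365032e-01]), 'dq': array([-0.00165987, -0.001124  , -0.00061902, -0.00090497,  0.00109047,
        0.00180564]), 'joint_efforts': array([-3.13632768e-05, -4.45882595e+01, -3.52238560e+01, -2.41499738e-04,
        4.19675474e-03,  4.10206133e-05]), 'eef_pos': array([ 0.2136469 , -0.53331982,  0.23048769]), 'eef_rot': array([-7.79772066e-04,  9.81921477e-01,  1.89287093e-01,  1.87004359e-05]), 'wrist_force': array([-0.45623211,  0.26156538, -0.50737654]), 'torque': array([ 0.02017998, -0.00484209,  0.01969364]), 'grasp_force': 0.0, 'opening': 1.0030362315774992} 0.0187
```

View pics/top0.png

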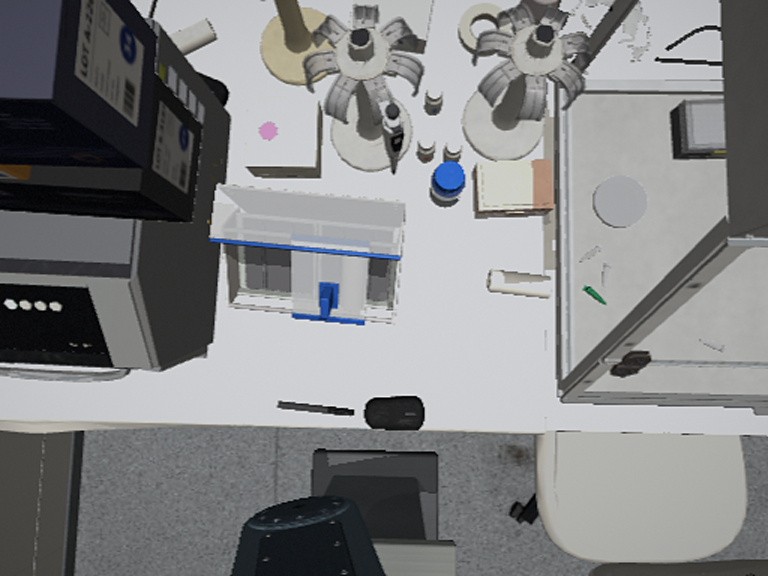

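View pics/side0.png

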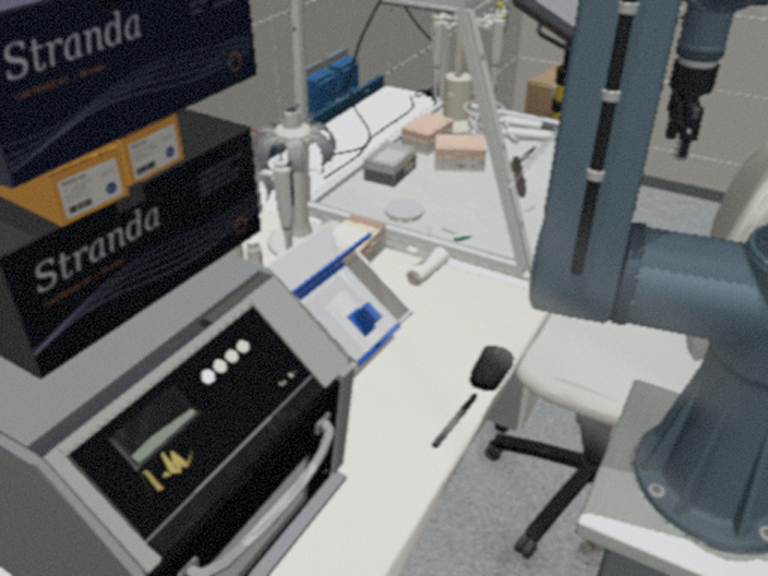

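```bash
python3 - <<'E'
import cv2,numpy as np
from bench import ctrl
a=ctrl.camera("top")["pixels"][115:225,135:385,::-1]; b=ctrl.camera("side")["pixels"][140:260,170:320,::-1]
a=cv2.resize(a,None,fx=3.2,fy=3.2,interpolation=cv2.INTER_CUBIC)
cv2.imwrite("pics/z1.png",a)
cv2.imwrite("pics/z2.png",cv2.resize(b,None,fx=4.5,fy=4.5,interpolation=cv2.INTER_CUBIC))
E
```

```text
(no output)
```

View pics/z1.png

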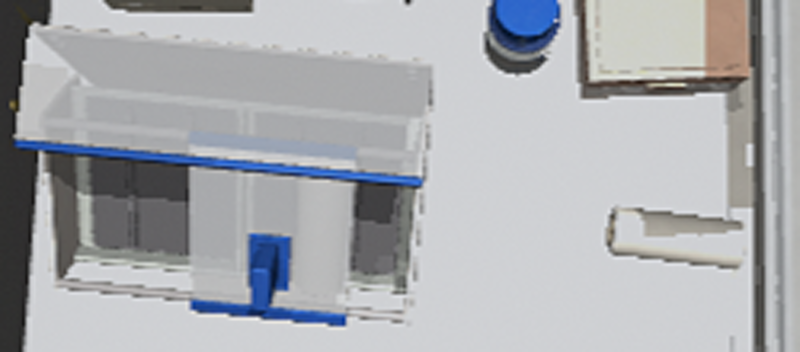

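View pics/z2.png

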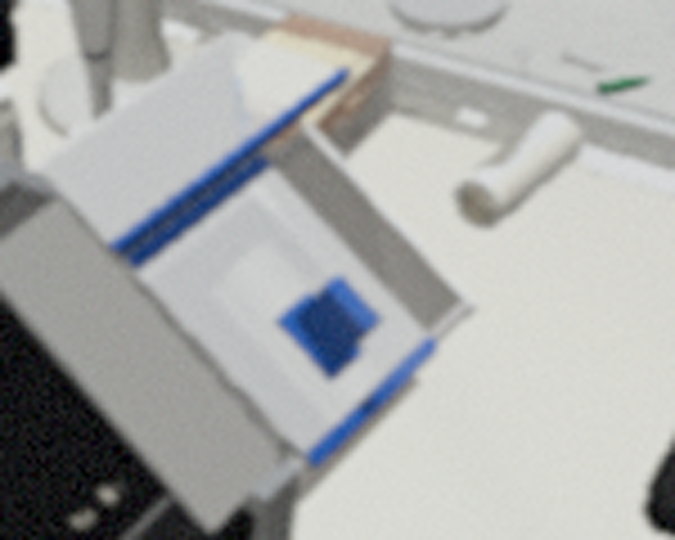

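```bash
cat > h.py <<'E'
import numpy as np,cv2
from bench import ctrl
from scipy.spatial.transform import Rotation as Ro
C={n:ctrl.camera(n) for n in("top","side")}
def ray(n,u,v):
    c=C[n]; d=c["R"].T@np.linalg.solve(c["mtx"],[u,v,1]); return -c["R"].T@c["t"],d/np.linalg.norm(d)
def onz(n,u,v,z):
    o,d=ray(n,u,v); return o+d*(z-o[2])/d[2]
def tri(a,b):
    (o,d),(p,e)=ray("top",*a),ray("side",*b)
    k=np.linalg.lstsq(np.c_[d,-e],p-o,rcond=None)[0]; x,y=o+d*k[0],p+e*k[1]
    return (x+y)/2,np.linalg.norm(x-y)
T=lambda x,y:(135+x/3.2,115+y/3.2)
S=lambda x,y:(170+x/4.5,140+y/4.5)
def proj(n,X):
    c=C[n]; p=c["mtx"]@(c["R"]@np.array(X)+c["t"]); return p[:2]/p[2]
def obs():
    o=ctrl.get_obs(); q=o["eef_rot"]; return o,np.array(o["eef_pos"]),Ro.from_quat([q[1],q[2],q[3],q[0]])
E
python3 - <<'E'
from h import *
np.set_printoptions(precision=4,suppress=True)
for nm,a,b in [("canL",(16,143),(115,250)),("canR",(421,182),(347,72)),("covFL",(190,306),(312,460)),("covFR",(347,320),(435,345))]:
    print(nm,tri(T(*a),S(*b)),onz("top",*T(*a),.196))
for n in C:
    hsv=cv2.cvtColor(C[n]["pixels"],cv2.COLOR_RGB2HSV)
    m=cv2.inRange(hsv,(100,120,40),(130,255,255))
    cs,_=cv2.findContours(m,0,2)
    for c in cs:
        if cv2.contourArea(c)>15: print(n,cv2.boundingRect(c),cv2.boxPoints(cv2.minAreaRect(c)).round(1).tolist())
# roll: top-surface edge corners approx (crop)
for p in [(613,207),(607,250),(742,267),(742,228)]:
    print("roll",onz("top",*T(*p),.019),onz("top",*T(*p),.038))
E
```

```text
canL (array([0.5898, 0.1828, 0.2383]), np.float64(0.035080614353561454)) [0.6133 0.2055 0.196 ]
canR (array([ 0.5912, -0.0601,  0.1967]), np.float64(0.002006970753536061)) [ 0.5922 -0.0597  0.196 ]
covFL (array([0.5144, 0.1082, 0.0803]), np.float64(0.0003844405295819461)) [0.5091 0.0873 0.196 ]
covFR (array([ 0.5063, -0.0076,  0.0767]), np.float64(0.0011355492647739962)) [ 0.5021 -0.0139  0.196 ]
top (195, 188, 48, 29) [[194.6999969482422, 211.39999389648438], [197.39999389648438, 185.89999389648438], [244.60000610351562, 190.89999389648438], [242.0, 216.39999389648438]]
top (139, 159, 128, 14) [[138.8000030517578, 161.0], [139.10000610351562, 158.10000610351562], [266.20001220703125, 170.1999969482422], [265.8999938964844, 173.10000610351562]]
top (288, 107, 22, 24) [[283.5, 119.5], [299.5, 103.5], [314.5, 118.5], [298.5, 134.5]]
top (82, 28, 8, 14) [[77.9000015258789, 30.899999618530273], [83.30000305175781, 27.100000381469727], [91.0, 37.79999923706055], [85.5999984741211, 41.70000076293945]]
side (239, 216, 27, 27) [[238.0, 240.89999389648438], [264.79998779296875, 215.8000030517578], [266.70001220703125, 217.89999389648438], [239.89999389648438, 242.89999389648438]]
side (233, 202, 20, 21) [[232.0, 211.0], [243.0, 200.0], [254.5, 211.5], [243.5, 222.5]]
side (196, 157, 50, 42) [[195.10000610351562, 193.89999389648438], [244.10000610351562, 155.8000030517578], [248.10000610351562, 160.89999389648438], [199.10000610351562, 199.0]]
side (205, 38, 50, 43) [[195.0, 57.099998474121094], [240.1999969482422, 28.899999618530273], [256.5, 55.0], [211.3000030517578, 83.30000305175781]]
roll [ 0.6017 -0.2109  0.019 ] [ 0.5992 -0.2079  0.038 ]
roll [ 0.5678 -0.2063  0.019 ] [ 0.5659 -0.2034  0.038 ]
roll [ 0.5564 -0.3109  0.019 ] [ 0.5548 -0.306   0.038 ]
roll [ 0.587  -0.3112  0.019 ] [ 0.5847 -0.3063  0.038 ]
```

```bash
cat >> h.py <<'E'
psi=-0.077
Rb=(Ro.from_euler('z',psi)*Ro.from_euler('y',-35,degrees=True))
B0=np.array([.599,.136,.0854])   # bay_left
def bay(x,y,z): return B0+Rb.apply([x,y,z])
Rt=Rb*Ro.from_matrix(np.diag([1.,-1,-1]))
def go(pos,R):
    o,p,r=obs(); rv=(r.inv()*R).as_rotvec()
    print("t",round(o["time_s"],2),"pos",p.round(4),"shift_now",(r.inv().apply(pos-p)/.04).round(2),"shift_after",(R.inv().apply(pos-p)/.04).round(2),"turn",(rv/.1).round(2),"F",o["wrist_force"].round(1),"open",round(o["opening"],2),"g",o["grasp_force"])
E
cat > ov.py <<'E'
from h import *
def ov(fn,pts,lines=()):
    out=[]
    for n,(x0,y0,x1,y1),f in [("top",(135,115,275,225),3.4),("side",(175,140,285,250),3.4)]:
        im=cv2.resize(np.ascontiguousarray(C[n]["pixels"][y0:y1,x0:x1,::-1]),None,fx=f,fy=f,interpolation=cv2.INTER_CUBIC)
        P=lambda X:tuple(int(v) for v in ((proj(n,X)-[x0,y0]+.5)*f))
        for a,b in lines: cv2.line(im,P(a),P(b),(0,0,255),1)
        for p in pts: cv2.circle(im,P(p),3,(0,200,0),-1)
        out.append(im)
    h=max(i.shape[0] for i in out); out=[cv2.copyMakeBorder(i,0,h-i.shape[0],0,0,0) for i in out]
    im=np.hstack(out); im=cv2.resize(im,None,fx=min(1,800/im.shape[1]),fy=min(1,800/im.shape[1])); cv2.imwrite(fn,im)
E
python3 - <<'E'
from ov import *
y=-.0922
L=[]
for z in(41,): 
    c=[bay(sx*.071,y+sy*.058,z/1e3) for sx,sy in((-1,-1),(-1,1),(1,1),(1,-1))]
    L+=list(zip(c,c[1:]+c[:1]))
c=[bay(sx*.017,y+sy*.007,.083) for sx,sy in((-1,-1),(-1,1),(1,1),(1,-1))]; L+=list(zip(c,c[1:]+c[:1]))
for z in (-.019,.039):
  for yy in(.0665,-.1915): L.append((bay(-.05,yy,z),bay(.08,yy,z)))
L.append((bay(-.05,.0625,-.004),bay(-.05,-.1875,-.004)))
for yy in(.02,-.02): L.append((bay(-.05,yy,-.013),bay(.08,yy,-.013)))
ov("pics/o1.png",[bay(0,y,.067),bay(0,0,-.019),bay(0,-.125,.019)],L)
go(bay(0,y+.03,.13),Rt)
E
```

```text
t 0.4 pos [ 0.2137 -0.5337  0.2312] shift_now [ 12.81 -11.39   0.99] shift_after [  4.72 -15.88   4.51] turn [-1.4   6.    4.43] F [ 0.  -0.4  0.5] open 1.0 g 0.0
```

View pics/o1.png

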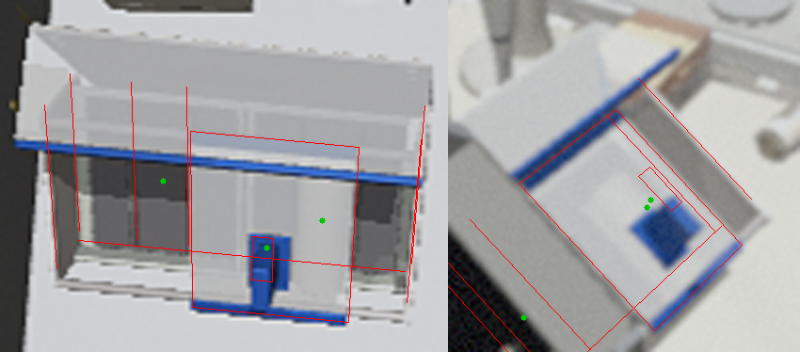

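```bash
cat >> h.py <<'E'
def onb(n,uv,z):
    o,d=ray(n,*uv); zb=Rb.apply([0,0,1]); k=(z-zb@(o-B0))/(zb@d); return Rb.inv().apply(o+d*k-B0)
E
python3 - <<'E'
from h import *
print(onb("top",T(261,289),.085))
# side fin-blob corners on fin-top plane
print(onb("side",(243.5,222),.085),onb("side",(233,211),.085),onb("side",(243,202),.085))
for a in[(135,253),(85,250),(190,258),(385,275)]: print("lip",onb("top",T(*a),-.004))
a=cv2.resize(C["top"]["pixels"][150:225,140:275,::-1],None,fx=5.9,fy=5.9,interpolation=cv2.INTER_LANCZOS4); cv2.imwrite("pics/z3.png",a)
E
```

```text
[-0.02319893 -0.09285543  0.085     ]
[-0.04327422 -0.04936358  0.085     ] [-0.00934703 -0.04871052  0.085     ] [-0.00895837 -0.08822712  0.085     ]
lip [-0.0574596   0.01819565 -0.004     ]
lip [-0.05907484  0.05702386 -0.004     ]
lip [-0.0571942  -0.02430185 -0.004     ]
lip [-0.05562117 -0.17379077 -0.004     ]
```

View pics/z3.png

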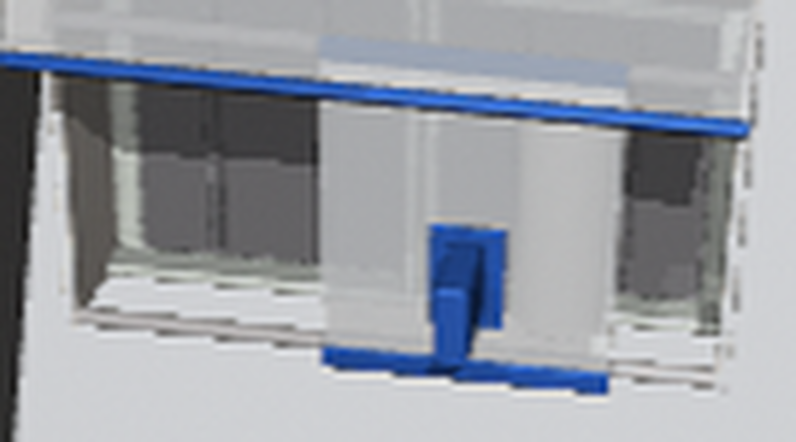

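Call:
carry_out(plan="0.9 -0.8 0 -0.17 0.75 0.55;0.9 -0.8 0 -0.17 0.75 0.55;0.8 -0.8 0 -0.17 0.75 0.55;0.7 -0.9 0.1 -0.17 0.75 0.55;0.6 -0.9 0.1 -0.17 0.75 0.55;0.5 -0.9 0.2 -0.17 0.75 0.55;0.4 -0.9 0.3 -0.17 0.75 0.55;0.3 -0.9 0.3 -0.17 0.75 0.55", claw=1)

```text
time_s: 1.17
eef_pos: [0.3627, -0.2379, 0.2301]
eef_rot: [0.01, 0.953, -0.037, 0.302]
wrist_force: [0.2, 0.5, -0.1]
opening: 0.001
grasp_force: 0.0
```

```bash
python3 - <<'E'
from h import *
go(bay(-.025,-.04,.11),Rt)
E
```

```text
t 1.27 pos [ 0.3615 -0.2306  0.2246] shift_now [ 1.65 -8.56  3.2 ] shift_after [ 1.65 -8.6   3.09] turn [-0.13  0.01 -0.01] F [-0.2  0.4 -0.1] open 0.0 g 0.0
```

Call:
carry_out(plan="0.2 -0.9 0 -0.13 0 0;0.2 -0.9 0 0 0 0;0.2 -0.9 0 0 0 0;0.2 -0.9 0 0 0 0;0.2 -0.9 0 0 0 0;0.2 -0.9 0 0 0 0;0.2 -0.9 0 0 0 0;0.2 -0.9 0 0 0 0")

```text
time_s: 1.93
eef_pos: [0.4345, 0.0326, 0.2642]
eef_rot: [0.017, 0.953, -0.037, 0.3]
wrist_force: [0.5, -1.7, -1.2]
opening: 0.001
grasp_force: 0.0
```

Call:
carry_out(plan="0 -0.9 0 0 0 0;0 -0.5 0.3 0 0 0;0 0 0.7 0 0 0;0 0 0.7 0 0 0;0 0 0.7 0 0 0;0 0 0.7 0 0 0;0 0 0 0 0 0;0 0 0 0 0 0")

```text
time_s: 2.6
eef_pos: [0.5078, 0.0782, 0.1578]
eef_rot: [0.016, 0.954, -0.038, 0.296]
wrist_force: [0.9, -0.3, 0.6]
opening: -0.001
grasp_force: 0.0
```

```bash
sed -i 's/^C={.*/class _C(dict):\n    def __missing__(s,n): s[n]=ctrl.camera(n); return s[n]\nC=_C()/' h.py; cat >>h.py <<'E'
def st():
    o,p,r=obs(); print("t",round(o["time_s"],2),"bay",Rb.inv().apply(p-B0).round(4),"pos",p.round(4),"turn",((r.inv()*Rt).as_rotvec()/.1).round(2),"F",o["wrist_force"].round(1),"open",round(o["opening"],2))
E
python3 - <<'E'
from h import *
st(); go(bay(-.023,-.04,.058),Rt)
E
```

```text
t 2.6 bay [-0.0293 -0.0647  0.1089] pos [0.5078 0.0782 0.1578] turn [0.1  0.1  0.01] F [ 0.9 -0.3  0.6] open -0.0
t 2.6 pos [0.5078 0.0782 0.1578] shift_now [ 0.17 -0.63  1.26] shift_after [ 0.16 -0.62  1.27] turn [0.1  0.1  0.01] F [ 0.9 -0.3  0.6] open -0.0 g 0.0
```

Call:
carry_out(plan="0.1 -0.35 0 0 0 0;0.1 -0.35 0 0 0 0;0 0 0.4 0 0 0;0 0 0.4 0 0 0;0 0 0.4 0 0 0;0 0.2 0.1 0 0 0;0 0.2 0 0 0 0;0 0 0 0 0 0")

```text
time_s: 3.27
eef_pos: [0.5466, 0.0862, 0.1242]
eef_rot: [0.016, 0.953, -0.038, 0.3]
wrist_force: [-0.2, -0.6, 0.0]
opening: -0.001
grasp_force: 0.0
```

```bash
python3 - <<'E'
from h import *
st()
E
```

```text
t 3.27 bay [-0.0174 -0.0537  0.0595] pos [0.5466 0.0862 0.1242] turn [0.1  0.01 0.01] F [-0.2 -0.6  0. ] open -0.0
```

Call:
carry_out(plan="0 0.2 0 0 0 0;0 0.2 0 0 0 0;0 0.2 0 0 0 0;0 0.2 0 0 0 0;0 0.2 0 0 0 0;0 0.15 0 0 0 0;0 0 0 0 0 0;0 0 0 0 0 0")

```text
time_s: 3.93
eef_pos: [0.5427, 0.041, 0.1242]
eef_rot: [0.016, 0.953, -0.038, 0.3]
wrist_force: [-1.0, -0.6, 0.4]
opening: -0.002
grasp_force: 0.0
```

```bash
python3 - <<'E'
from h import *
st()
E
```

```text
t 3.93 bay [-0.0177 -0.0991  0.0598] pos [0.5427 0.041  0.1242] turn [0.1  0.01 0.01] F [-1.  -0.6  0.4] open -0.0
```

Call:
carry_out(plan="0 0.1 0 0 0 0;0 0.1 0 0 0 0;0 0.05 0 0 0 0;0 0 0 0 0 0;0 0 0 0 0 0;0 0 0 0 0 0;0 0 0 0 0 0;0 0 0 0 0 0")

```text
time_s: 4.6
eef_pos: [0.5419, 0.0362, 0.1239]
eef_rot: [0.013, 0.953, -0.036, 0.299]
wrist_force: [10.8, 33.2, -0.9]
opening: -0.003
grasp_force: 17.0
```

```bash
python3 - <<'E'
from h import *
st()
hsv=cv2.cvtColor(C["top"]["pixels"],cv2.COLOR_RGB2HSV)
m=cv2.inRange(hsv,(100,120,40),(130,255,255)); m[:180]=0;m[:,:180]=0;m[:,290:]=0
x=np.where(m[205:].any(0))[0]; print(x.min(),x.max())
a=cv2.resize(C["top"]["pixels"][150:225,140:275,::-1],None,fx=5.9,fy=5.9); cv2.imwrite("pics/z4.png",a)
E
```

```text
t 4.6 bay [-0.0183 -0.1039  0.0598] pos [0.5419 0.0362 0.1239] turn [0.03 0.02 0.02] F [10.8 33.2 -0.9] open -0.0
220 256
```

View pics/z4.png

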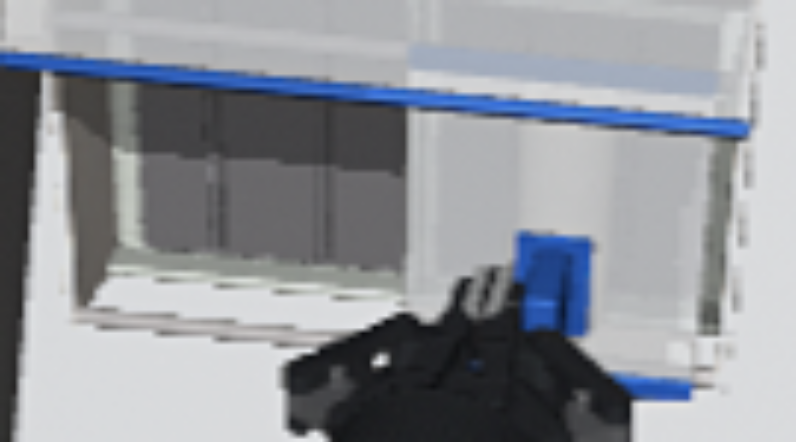

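Call:
carry_out(plan="0 -0.2 0 0 0 0;0 -0.2 -0.2 0 0 0;0 0 -0.8 0 0 0;0 0 -0.9 0 0 0;0 0.3 -0.9 0 0 0;0 0.8 -0.5 0 0 0;0 0.9 0 0 0 0;0 0.9 0 0 0 0", claw=-1)

```text
time_s: 5.32
eef_pos: [0.4585, -0.0616, 0.2353]
eef_rot: [0.018, 0.953, -0.035, 0.302]
wrist_force: [0.6, -0.2, -0.8]
opening: 0.995
grasp_force: 0.0
```

```bash
python3 - <<'E'
from h import *
for a in [(217,245),(213,100),(327,255),(325,110)]:
    for z in(-.013,-.019): print(a,z,onb("top",(140+a[0]/5.9,150+a[1]/5.9),z).round(4))
I=C["top"]["pixels"]; g=I[165:215,310:380]
cv2.imwrite("pics/r.png",cv2.resize(g[:,:,::-1],None,fx=8,fy=8,interpolation=cv2.INTER_CUBIC))
st()
E
```

```text
(217, 245) -0.013 [-0.0557  0.0214 -0.013 ]
(217, 245) -0.019 [-0.0592  0.0231 -0.019 ]
(213, 100) -0.013 [ 0.0117  0.0209 -0.013 ]
(213, 100) -0.019 [ 0.0087  0.0225 -0.019 ]
(327, 255) -0.013 [-0.0554 -0.025  -0.013 ]
(327, 255) -0.019 [-0.059  -0.0237 -0.019 ]
(325, 110) -0.013 [ 0.0119 -0.0247 -0.013 ]
(325, 110) -0.019 [ 0.0089 -0.0235 -0.019 ]
t 5.37 bay [-0.0162 -0.2174  0.1942] pos [ 0.458  -0.0712  0.2352] turn [ 0.21 -0.02  0.  ] F [ 0.5 -2.4  0.7] open 1.0
```

View pics/r.png

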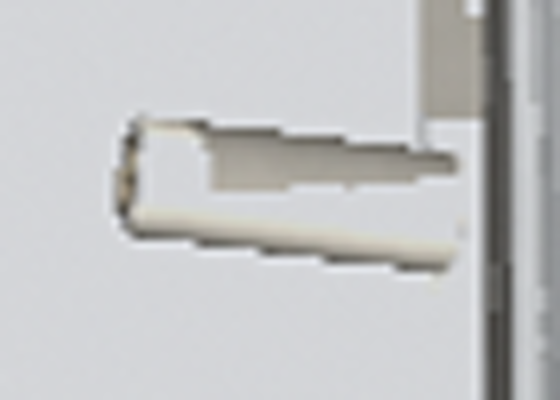

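```bash
python3 - <<'E'
from h import *
f=lambda x,y,z:onz("top",310+x/8,165+y/8,z)
a,b=f(120,177,.019),f(457,210,.019)
print(a,b,(a+b)/2,np.linalg.norm(a-b),np.degrees(np.arctan2(-(a-b)[0],(a-b)[1])))
for p in[(200,120),(200,243),(440,152),(440,270)]: print(f(*p,.019),f(*p,.03))
g=[(140+x/5.9,150+y/5.9) for x,y in[(140,170),(115,250),(110,262),(270,285)]]
for u in g: print(onb("top",u,-.019))
st()
yaw=np.arctan2((b-a)[1],(b-a)[0])+np.pi; R=Ro.from_euler('z',yaw)*Ro.from_euler('x',np.pi)
c=(a+b)/2; go(np.array([c[0],c[1],.12]),R)
E
```

```text
[ 0.58288672 -0.20700024  0.019     ] [ 0.57444553 -0.31169591  0.019     ] [ 0.57866612 -0.25934808  0.019     ] 0.10503541168768644 -4.6095555021310375
[ 0.60132585 -0.23191995  0.019     ] [ 0.59986004 -0.2299713   0.03      ]
[ 0.56260505 -0.23192995  0.019     ] [ 0.56157344 -0.22998119  0.03      ]
[ 0.59257447 -0.306566    0.019     ] [ 0.59120679 -0.30378027  0.03      ]
[ 0.55556476 -0.30628877  0.019     ] [ 0.5546121  -0.30350615  0.03      ]
[-0.02688182  0.0543297  -0.019     ]
[-0.06647888  0.06695677 -0.019     ]
[-0.07261935  0.06943683 -0.019     ]
[-0.07634358  0.00085546 -0.019     ]
t 5.42 bay [-0.0169 -0.2148  0.1935] pos [ 0.458  -0.0686  0.2342] turn [ 0.2  -0.   -0.06] F [ 0.7 -0.2  0.8] open 1.0
t 5.42 pos [ 0.458  -0.0686  0.2342] shift_now [1.15 4.43 4.36] shift_after [-4.51  3.39  2.86] turn [  4.92  -4.66 -15.25] F [ 0.7 -0.2  0.8] open 1.0 g 0.0
```

Call:
carry_out(plan="0 0.4 0 0.28 -0.265 -0.86;0 0.4 0 0.28 -0.265 -0.86;0 0.4 0 0.28 -0.265 -0.86;0 0.4 0 0.28 -0.265 -0.86;0 0.4 0 0.28 -0.265 -0.86;0 0.4 0 0.28 -0.265 -0.86;0 0 0 0.28 -0.265 -0.86;0 0 0 0.28 -0.265 -0.86")

```text
time_s: 6.08
eef_pos: [0.4714, -0.1557, 0.2378]
eef_rot: [0.007, 0.932, 0.318, 0.176]
wrist_force: [-0.7, 0.4, -1.1]
opening: 1.001
grasp_force: 0.0
```

Call:
carry_out(plan="0 0 0 0.28 -0.265 -0.86;0 0 0 0.28 -0.265 -0.86;0 0 0 0.28 -0.265 -0.86;0 0 0 0.28 -0.265 -0.86;0 0 0 0.28 -0.265 -0.86;0 0 0 0.28 -0.265 -0.86;0 0 0 0.28 -0.265 -0.86;0 0 0 0.28 -0.265 -0.86")

```text
time_s: 6.75
eef_pos: [0.4714, -0.1546, 0.238]
eef_rot: [-0.003, 0.778, 0.627, 0.03]
wrist_force: [0.3, -0.6, 0.0]
opening: 0.998
grasp_force: 0.0
```

```bash
cat >>h.py <<'E'
RG=Ro.from_euler('z',84.1,degrees=True)*Ro.from_euler('x',np.pi)
G=np.array([.579,-.258,.0])
E
python3 - <<'E'
from h import *
go(G+[0,0,.10],RG)
E
```

```text
t 6.75 pos [ 0.4714 -0.1546  0.238 ] shift_now [-2.13  3.06  3.45] shift_after [-2.29  2.94  3.45] turn [ 0.36 -0.48 -1.11] F [ 0.3 -0.6  0. ] open 1.0 g 0.0
```

Call:
carry_out(plan="0 0 0 0.18 -0.24 -0.55;0 0 0 0.18 -0.24 -0.55;-0.4 0.6 0.5 0 0 0;-0.5 0.6 0.5 0 0 0;-0.5 0.6 0.5 0 0 0;-0.5 0.6 0.5 0 0 0;-0.4 0.5 0.5 0 0 0;0 0 0.5 0 0 0")

```text
time_s: 7.42
eef_pos: [0.58, -0.2615, 0.1169]
eef_rot: [0.002, 0.745, 0.668, 0.001]
wrist_force: [-0.2, 0.9, 0.2]
opening: 1.002
grasp_force: 0.0
```

```bash
python3 - <<'E'
from h import *
go(G+[0,0,.003],RG)
a=[cv2.resize(C["top"]["pixels"][140:230,280:400,::-1],None,fx=4,fy=4),cv2.resize(C["side"]["pixels"][150:240,260:340,::-1],None,fx=4,fy=4)]
cv2.imwrite("pics/g.png",np.hstack(a))
E
```

```text
t 7.42 pos [ 0.58   -0.2615  0.1169] shift_now [ 0.09 -0.05  2.85] shift_after [ 0.08 -0.03  2.85] turn [ 0.04  0.01 -0.06] F [-0.2  0.9  0.2] open 1.0 g 0.0
```

View pics/g.png

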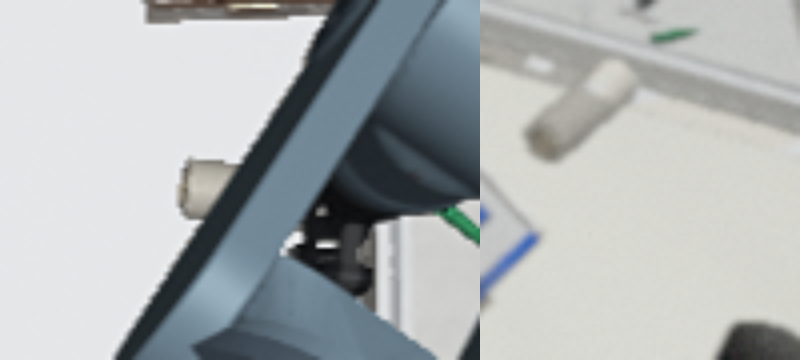

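Call:
carry_out(plan="0.08 -0.03 0.5 0 0 -0.06;0 0 0.5 0 0 0;0 0 0.5 0 0 0;0 0 0.4 0 0 0;0 0 0.4 0 0 0;0 0 0.3 0 0 0;0 0 0.17 0 0 0;0 0 0 0 0 0")

```text
time_s: 8.18
eef_pos: [0.5756, -0.2541, 0.006]
eef_rot: [-0.001, 0.742, 0.671, 0.001]
wrist_force: [0.0, -0.9, 0.1]
opening: 0.998
grasp_force: 0.0
```

```bash
python3 - <<'E'
from h import *
go(G+[0,0,.006],RG)
E
```

```text
t 8.18 pos [ 0.5756 -0.2541  0.006 ] shift_now [-0.09  0.09 -0.  ] shift_after [-0.09  0.09 -0.  ] turn [-0.   -0.03  0.02] F [ 0.  -0.9  0.1] open 1.0 g 0.0
```

Call:
carry_out(plan="-0.09 0.09 0 0 0 0;0 0 0 0 0 0;0 0 0 0 0 0;0 0 0 0 0 0;0 0 0 0 0 0;0 0 0 0 0 0;0 0 0 0 0 0;0 0 0 0 0 0", claw=1)

```text
time_s: 8.85
eef_pos: [0.5799, -0.2596, 0.0076]
eef_rot: [0.0, 0.742, 0.67, 0.002]
wrist_force: [-0.4, 1.0, 5.3]
opening: 0.362
grasp_force: 60.7
```

Call:
carry_out(plan="0 0 -0.1 0 0 0;0 0 -0.2 0 0 0;0 0 -0.4 0 0 0;0 0 -0.6 0 0 0;0 0 -0.6 0 0 0;0 0 -0.6 0 0 0;0 0 -0.6 0 0 0;0 0 0 0 0 0")

```text
time_s: 9.52
eef_pos: [0.5818, -0.2612, 0.1367]
eef_rot: [0.004, 0.742, 0.67, 0.003]
wrist_force: [1.5, -0.4, 0.4]
opening: 0.364
grasp_force: 60.0
```

```bash
python3 - <<'E'
from h import *
st();go(bay(-.02,-.001,.16),Rt)
cv2.imwrite("pics/s.png",cv2.resize(C["side"]["pixels"][110:240,220:360,::-1],None,fx=4,fy=4))
E
```

```text
t 9.52 bay [ 0.0404 -0.3973  0.0344] pos [ 0.5818 -0.2612  0.1367] turn [-4.63  4.76 14.96] F [ 1.5 -0.4  0.4] open 0.36
t 9.52 pos [ 0.5818 -0.2612  0.1367] shift_now [ 9.83 -3.26 -1.75] shift_after [-1.51 -9.91 -3.14] turn [-4.63  4.76 14.96] F [ 1.5 -0.4  0.4] open 0.36 g 60.03705561161041
```

View pics/s.png

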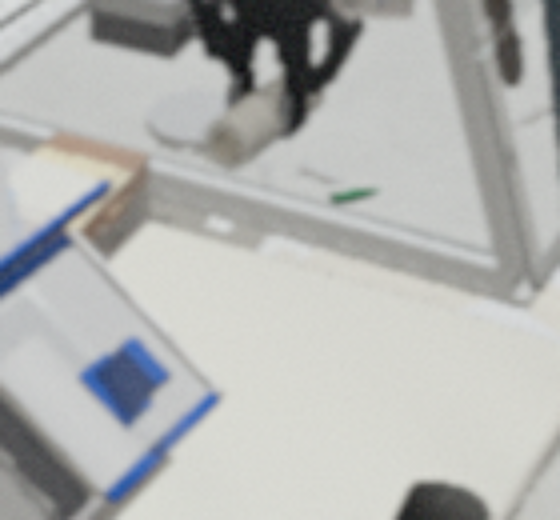

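Call:
carry_out(plan="0 -0.5 -0.7 0 0 0;0 -0.6 -0.7 0 0 0;0 -0.7 -0.6 0 0 0;0 -0.8 -0.3 0 0 0;0 -0.8 -0.2 0 0 0;0 0 0 -0.27 0.28 0.88;0 0 0 -0.27 0.28 0.88;0 0 0 -0.27 0.28 0.88")

```text
time_s: 10.23
eef_pos: [0.4428, -0.2453, 0.2293]
eef_rot: [0.0, 0.824, 0.564, 0.06]
wrist_force: [-0.2, 1.1, -0.8]
opening: 0.363
grasp_force: 60.1
```

Call:
carry_out(plan="0 0 0 -0.27 0.28 0.88;0 0 0 -0.27 0.28 0.88;0 0 0 -0.27 0.28 0.88;0 0 0 -0.27 0.28 0.88;0 0 0 -0.27 0.28 0.88;0 0 0 -0.27 0.28 0.88;0 0 0 -0.27 0.28 0.88;0 0 0 -0.27 0.28 0.88")

```text
time_s: 10.9
eef_pos: [0.4429, -0.2453, 0.2286]
eef_rot: [0.004, 0.951, 0.233, 0.205]
wrist_force: [0.3, 0.2, -1.3]
opening: 0.361
grasp_force: 60.1
```

Call:
carry_out(plan="0 0 0 -0.27 0.28 0.88;0 0 0 -0.27 0.28 0.88;0 0 0 -0.27 0.28 0.88;0 0 0 -0.27 0.28 0.88;0 0 0 -0.27 0.28 0.88;0 0 0 0 0 0;0 0 0 0 0 0;0 0 0 0 0 0")

```text
time_s: 11.57
eef_pos: [0.4435, -0.2458, 0.2299]
eef_rot: [0.008, 0.959, 0.01, 0.281]
wrist_force: [0.3, -0.8, -0.8]
opening: 0.363
grasp_force: 60.2
```

```bash
python3 - <<'E'
from h import *
st();go(bay(-.01,-.001,.13),Rt)
E
```

```text
t 11.57 bay [-0.0201 -0.3927  0.1905] pos [ 0.4435 -0.2458  0.2299] turn [-0.34  0.39  0.87] F [ 0.3 -0.8 -0.8] open 0.36
t 11.57 pos [ 0.4435 -0.2458  0.2299] shift_now [ 1.17 -9.67  1.82] shift_after [ 0.25 -9.79  1.51] turn [-0.34  0.39  0.87] F [ 0.3 -0.8 -0.8] open 0.36 g 60.19690990447998
```

Call:
carry_out(plan="0 0 0 -0.34 0.39 0.87;0 -0.8 0 0 0 0;0 -0.9 0 0 0 0;0 -0.9 0 0 0 0;0 -0.9 0 0 0 0;0 -0.9 0 0 0 0;0 -0.9 0 0 0 0;0 -0.9 0 0 0 0")

```text
time_s: 12.23
eef_pos: [0.4634, 0.0027, 0.2313]
eef_rot: [0.012, 0.953, -0.037, 0.302]
wrist_force: [1.6, 0.1, -1.7]
opening: 0.366
grasp_force: 60.4
```

Call:
carry_out(plan="0 -0.9 0 0 0 0;0 -0.9 0 0 0 0;0 -0.8 0 0 0 0;0 -0.6 0.1 0 0 0;0 -0.3 0.2 0 0 0;0 0 0.3 0 0 0;0 0 0 0 0 0;0 0 0 0 0 0")

```text
time_s: 12.9
eef_pos: [0.4875, 0.1377, 0.2099]
eef_rot: [0.012, 0.953, -0.037, 0.299]
wrist_force: [0.1, -0.8, -0.3]
opening: 0.365
grasp_force: 60.4
```

```bash
python3 - <<'E'
from h import *
st();go(bay(0,-.0015,.05),Rt)
E
```

```text
t 12.9 bay [-0.0198 -0.0069  0.1658] pos [0.4875 0.1377 0.2099] turn [ 0.01  0.02 -0.  ] F [ 0.1 -0.8 -0.3] open 0.37
t 12.9 pos [0.4875 0.1377 0.2099] shift_now [ 0.5  -0.14  2.89] shift_after [ 0.5  -0.14  2.9 ] turn [ 0.01  0.02 -0.  ] F [ 0.1 -0.8 -0.3] open 0.37 g 60.382676124572754
```

Call:
carry_out(plan="0.2 -0.07 0.4 0 0 0;0.2 -0.07 0.6 0 0 0;0.17 0 0.7 0 0 0;0 0 0.7 0 0 0;0 0 0.6 0 0 0;0 0 0.4 0 0 0;0 0 0.2 0 0 0;0 0 0 0 0 0")

```text
time_s: 13.57
eef_pos: [0.5893, 0.1339, 0.1048]
eef_rot: [0.012, 0.953, -0.038, 0.3]
wrist_force: [-0.2, 0.5, -0.6]
opening: 0.364
grasp_force: 60.4
```

```bash
python3 - <<'E'
from h import *
st();go(bay(.010,-.0015,.005),Rt)
E
```

```text
t 13.57 bay [ 0.0034 -0.0028  0.0214] pos [0.5893 0.1339 0.1048] turn [ 0.03  0.02 -0.03] F [-0.2  0.5 -0.6] open 0.36
t 13.57 pos [0.5893 0.1339 0.1048] shift_now [ 0.17 -0.03  0.41] shift_after [ 0.17 -0.03  0.41] turn [ 0.03  0.02 -0.03] F [-0.2  0.5 -0.6] open 0.36 g 60.444016456604004
```

Call:
carry_out(plan="0.15 -0.03 0 0 0 0;0 0 0.1 0 0 0;0 0 0.15 0 0 0;0 0 0.15 0 0 0;0 0 0.1 0 0 0;0 0 0.1 0 0 0;0 0 0.05 0 0 0;0 0 0 0 0 0")

```text
time_s: 14.23
eef_pos: [0.6103, 0.1348, 0.0899]
eef_rot: [0.012, 0.952, -0.038, 0.302]
wrist_force: [-0.6, 0.3, -0.8]
opening: 0.366
grasp_force: 60.4
```

```bash
python3 - <<'E'
from h import *
st()
E
```

```text
t 14.23 bay [ 0.0119 -0.0004 -0.0029] pos [0.6103 0.1348 0.0899] turn [ 0.01 -0.03 -0.02] F [-0.6  0.3 -0.8] open 0.37
```

Call:
carry_out(plan="0 0 0.05 0 0 0;0 0 0.05 0 0 0;0 0 0.05 0 0 0;0 0 0 0 0 0;0 0 0 0 0 0;0 0 0 0 0 0;0 0 0 0 0 0;0 0 0 0 0 0")

```text
time_s: 14.9
eef_pos: [0.6126, 0.1344, 0.0833]
eef_rot: [0.012, 0.953, -0.038, 0.301]
wrist_force: [0.2, 0.2, -1.5]
opening: 0.363
grasp_force: 60.4
```

Call:
carry_out(plan="0 0 0.05 0 0 0;0 0 0 0 0 0;0 0 0 0 0 0;0 0 0 0 0 0;0 0 0 0 0 0;0 0 0 0 0 0;0 0 0 0 0 0;0 0 0 0 0 0")

```text
time_s: 15.57
eef_pos: [0.6138, 0.1343, 0.0816]
eef_rot: [0.012, 0.953, -0.038, 0.301]
wrist_force: [-0.4, -1.2, -0.8]
opening: 0.363
grasp_force: 60.4
```

```bash
python3 - <<'E'
from h import *
st()
E
```

```text
t 15.57 bay [ 0.01   -0.0006 -0.0116] pos [0.6138 0.1343 0.0816] turn [ 0.01 -0.01 -0.02] F [-0.4 -1.2 -0.8] open 0.36
```

Call:
carry_out(plan="0 0 0.04 0 0 0;0 0 0 0 0 0;0 0 0 0 0 0;0 0 0 0 0 0;0 0 0.04 0 0 0;0 0 0 0 0 0;0 0 0 0 0 0;0 0 0 0 0 0")

```text
time_s: 16.23
eef_pos: [0.6148, 0.1343, 0.0804]
eef_rot: [0.012, 0.953, -0.038, 0.301]
wrist_force: [-26.3, -1.8, 27.9]
opening: 0.365
grasp_force: 65.4
```

```bash
python3 - <<'E'
from h import *
st()
E
```

```text
t 16.23 bay [ 0.0101 -0.0005 -0.0132] pos [0.6148 0.1343 0.0804] turn [ 0.01 -0.01 -0.01] F [-26.3  -1.8  27.9] open 0.36
```

Call:
carry_out(plan="0 0 -0.05 0 0 0;-0.05 0 0 0 0 0;-0.05 0 0 0 0 0;-0.05 0 0 0 0 0;-0.05 0 0 0 0 0;0 0 0 0 0 0;0 0 0 0 0 0;0 0 0 0 0 0")

```text
time_s: 16.9
eef_pos: [0.6076, 0.1348, 0.0756]
eef_rot: [0.012, 0.953, -0.038, 0.3]
wrist_force: [-1.6, 1.0, 0.0]
opening: 0.366
grasp_force: 60.6
```

```bash
python3 - <<'E'
from h import *
st()
E
```

```text
t 16.9 bay [ 0.0014 -0.0006 -0.013 ] pos [0.6076 0.1348 0.0756] turn [ 0.01  0.   -0.02] F [-1.6  1.   0. ] open 0.37
```

Call:
carry_out(plan="-0.04 0 0 0 0 0;0 0 0 0 0 0;0 0 0 0 0 0;-0.04 0 0 0 0 0;0 0 0 0 0 0;0 0 0 0 0 0;0 0 0 0 0 0;0 0 0 0 0 0")

```text
time_s: 17.57
eef_pos: [0.6054, 0.135, 0.0742]
eef_rot: [0.012, 0.953, -0.038, 0.301]
wrist_force: [0.1, -0.1, -1.8]
opening: 0.366
grasp_force: 60.4
```

```bash
python3 - <<'E'
from h import *
st()
E
```

```text
t 17.57 bay [-0.0012 -0.0005 -0.0128] pos [0.6054 0.135  0.0742] turn [ 0.01 -0.01 -0.02] F [ 0.1 -0.1 -1.8] open 0.37
```

Call:
carry_out(plan="-0.05 0 0 0 0 0;0 0 0 0 0 0;0 0 0 0 0 0;-0.04 0 0 0 0 0;0 0 0 0 0 0;0 0 0 0 0 0;0 0 0 0 0 0;0 0 0 0 0 0")

```text
time_s: 18.23
eef_pos: [0.6024, 0.1352, 0.0722]
eef_rot: [0.012, 0.953, -0.038, 0.301]
wrist_force: [-0.3, -0.5, -1.9]
opening: 0.366
grasp_force: 60.4
```

Call:
carry_out(plan="-0.04 0 0 0 0 0;0 0 0 0 0 0;0 0 0 0 0 0;0 0 0 0 0 0;0 0 0 0 0 0;0 0 0 0 0 0;0 0 0 0 0 0;0 0 0 0 0 0")

```text
time_s: 18.9
eef_pos: [0.6011, 0.1353, 0.0712]
eef_rot: [0.012, 0.953, -0.038, 0.301]
wrist_force: [0.2, 0.7, -1.0]
opening: 0.363
grasp_force: 60.4
```

```bash
python3 - <<'E'
from h import *
st()
E
```

```text
t 18.9 bay [-0.0064 -0.0005 -0.0128] pos [0.6011 0.1353 0.0712] turn [ 0.01 -0.01 -0.02] F [ 0.2  0.7 -1. ] open 0.36
```

Call:
carry_out(plan="-0.04 0 0 0 0 0;0 0 0 0 0 0;0 0 0 0 0 0;-0.04 0 0 0 0 0;0 0 0 0 0 0;0 0 0 0 0 0;0 0 0 0 0 0;0 0 0 0 0 0")

```text
time_s: 19.57
eef_pos: [0.5985, 0.1355, 0.0694]
eef_rot: [0.012, 0.953, -0.038, 0.301]
wrist_force: [-0.2, -0.0, -1.4]
opening: 0.362
grasp_force: 60.4
```

```bash
python3 - <<'E'
from h import *
st()
E
```

```text
t 19.57 bay [-0.0096 -0.0005 -0.0128] pos [0.5985 0.1355 0.0694] turn [ 0.01 -0.01 -0.02] F [-0.2 -0.  -1.4] open 0.36
```

Call:
carry_out(plan="-0.04 0 0 0 0 0;0 0 0 0 0 0;0 0 0 0 0 0;-0.04 0 0 0 0 0;0 0 0 0 0 0;0 0 0 0 0 0;0 0 0 0 0 0;0 0 0 0 0 0")

```text
time_s: 20.23
eef_pos: [0.5959, 0.1357, 0.0676]
eef_rot: [0.012, 0.953, -0.038, 0.301]
wrist_force: [0.5, -0.4, -1.5]
opening: 0.365
grasp_force: 60.4
```

```bash
python3 - <<'E'
from h import *
st()
E
```

```text
t 20.23 bay [-0.0127 -0.0005 -0.0128] pos [0.5959 0.1357 0.0676] turn [ 0.01 -0.01 -0.02] F [ 0.5 -0.4 -1.5] open 0.37
```

Call:
carry_out(plan="-0.04 0 0 0 0 0;0 0 0 0 0 0;-0.04 0 0 0 0 0;0 0 0 0 0 0;-0.04 0 0 0 0 0;0 0 0 0 0 0;0 0 0 0 0 0;0 0 0 0 0 0")

```text
time_s: 20.9
eef_pos: [0.5929, 0.1361, 0.0657]
eef_rot: [0.012, 0.953, -0.038, 0.302]
wrist_force: [2.9, -1.4, 1.7]
opening: 0.37
grasp_force: 60.4
```

```bash
python3 - <<'E'
from h import *
st()
# column profiles through left bay strip between roll and wall, and left strip, in top view
I=C["top"]["pixels"]
for c in (168,172,180): print(c,[int(v) for v in I[160:212,c].mean(1)])
E
```

```text
t 20.9 bay [-0.0163 -0.0004 -0.0127] pos [0.5929 0.1361 0.0657] turn [ 0.01 -0.03 -0.02] F [ 2.9 -1.4  1.7] open 0.37
168 [187, 103, 118, 104, 49, 71, 70, 71, 71, 71, 71, 71, 71, 71, 71, 71, 112, 109, 110, 109, 110, 86, 72, 27, 23, 30, 28, 30, 30, 32, 31, 24, 31, 29, 30, 31, 30, 32, 30, 29, 31, 30, 39, 43, 37, 71, 138, 58, 78, 97, 65, 92]
172 [187, 141, 106, 123, 44, 71, 71, 70, 69, 71, 70, 72, 70, 71, 71, 71, 71, 70, 46, 31, 64, 43, 26, 28, 22, 26, 23, 20, 23, 23, 29, 25, 32, 31, 29, 30, 30, 31, 31, 32, 30, 29, 31, 35, 49, 38, 49, 135, 121, 55, 79, 85]
180 [187, 187, 116, 117, 112, 66, 141, 137, 136, 135, 134, 135, 135, 136, 205, 201, 201, 201, 200, 202, 202, 202, 199, 199, 197, 198, 198, 199, 203, 209, 35, 27, 30, 30, 34, 27, 27, 28, 27, 26, 28, 29, 28, 29, 25, 27, 26, 26, 27, 32, 41, 42]
```

Call:
carry_out(plan="-0.03 0 0 0 0 0;0 0 0 0 0 0;0 0 0 0 0 0;0 0 0 0 0 0;0 0 0 0 0 0;0 0 0 0 0 0;0 0 0 0 0 0;0 0 0 0 0 0")

```text
time_s: 21.62
eef_pos: [0.5928, 0.1361, 0.0657]
eef_rot: [0.012, 0.952, -0.038, 0.303]
wrist_force: [6.0, -2.0, 2.9]
opening: 0.359
grasp_force: 60.4
```

```bash
python3 - <<'E'
from h import *
st(); print(obs()[0]["torque"])
E
```

```text
t 21.62 bay [-0.0163 -0.0004 -0.0126] pos [0.5928 0.1361 0.0657] turn [ 0.   -0.04 -0.02] F [ 6.  -2.   2.9] open 0.36
[-0.39492077 -0.70760783 -0.1001652 ]
```

Call:
carry_out(plan="0 0 0.03 0 0 0;0 0 0 0 0 0;0 0 0 0 0 0;0 0 0 0 0 0;0 0 0 0 0 0;0 0 0 0 0 0;0 0 0 0 0 0;0 0 0 0 0 0")

```text
time_s: 22.28
eef_pos: [0.5932, 0.1362, 0.0653]
eef_rot: [0.012, 0.952, -0.038, 0.303]
wrist_force: [-3.9, -2.8, 14.4]
opening: 0.37
grasp_force: 62.2
```

Call:
carry_out(plan="0 0 0 0 0 0;0 0 0 0 0 0;0 0 0 0 0 0;0 0 0 0 0 0;0 0 0 0 0 0;0 0 0 0 0 0;0 0 0 0 0 0;0 0 0 0 0 0", claw=-0.2)

```text
time_s: 22.95
eef_pos: [0.5915, 0.136, 0.063]
eef_rot: [0.012, 0.953, -0.038, 0.301]
wrist_force: [0.1, 0.5, -1.4]
opening: 0.598
grasp_force: 0.0
```

```bash
python3 - <<'E'
from h import *
st()
E
```

```text
t 22.95 bay [-0.019  -0.0005 -0.0141] pos [0.5915 0.136  0.063 ] turn [ 0.01 -0.   -0.02] F [ 0.1  0.5 -1.4] open 0.6
```

Call:
carry_out(plan="0 0 -0.2 0 0 0;0 0 -0.4 0 0 0;0 0 -0.7 0 0 0;0 0 -0.9 0 0 0;0 0 -0.9 0 0 0;0 0 -0.9 0 0 0;-0.3 0.6 -0.6 0 0 0;-0.3 0.8 0 0 0 0")

```text
time_s: 23.62
eef_pos: [0.4631, 0.0925, 0.2056]
eef_rot: [0.01, 0.952, -0.035, 0.305]
wrist_force: [0.7, -1.4, -0.3]
opening: 0.599
grasp_force: 0.0
```

Call:
carry_out(plan="-0.2 0.9 0 0 0 0;0 0.9 0 0 0 0;0 0.9 0 0 0 0;0 0.9 0 0 0 0;0 0.9 0 0 0 0;0 0.9 0 0 0 0;0 0 0 0 0 0;0 0 0 0 0 0", claw=1)

```text
time_s: 24.28
eef_pos: [0.4401, -0.1143, 0.1962]
eef_rot: [0.013, 0.953, -0.042, 0.3]
wrist_force: [-0.8, 0.1, 0.0]
opening: -0.003
grasp_force: 0.0
```

```bash
python3 - <<'E'
from h import *
st()
I=C["top"]["pixels"]; g=I.mean(2)
print("rows 178..198 cols 150..206")
for r in range(166,210,3): print(r,[int(v) for v in g[r,156:206:2]])
for c in (178,182,186,190,166,198): print(c,[int(v) for v in g[170:212,c]])
print(proj("top",bay(-.066,.016,.019)),proj("top",bay(-.066,-.016,.019)),proj("top",bay(-.066,0,-.004)),proj("top",bay(-.016,.016,0)),proj("top",bay(-.016,-.016,0)))
E
```

```text
t 24.28 bay [-0.0505 -0.2618  0.1706] pos [ 0.4401 -0.1143  0.1962] turn [ 0.06  0.02 -0.08] F [-0.8  0.1  0. ] open -0.0
rows 178..198 cols 150..206
166 [65, 84, 123, 106, 65, 65, 66, 67, 67, 54, 98, 125, 133, 135, 135, 100, 93, 50, 49, 42, 58, 86, 104, 125, 136]
169 [65, 71, 122, 113, 65, 66, 66, 67, 67, 64, 93, 119, 127, 131, 130, 124, 115, 96, 107, 70, 59, 67, 66, 67, 66]
172 [64, 72, 121, 102, 64, 65, 66, 66, 66, 54, 94, 118, 126, 128, 128, 124, 115, 99, 106, 70, 61, 66, 66, 67, 66]
175 [91, 87, 155, 126, 64, 65, 65, 65, 65, 64, 114, 169, 191, 199, 201, 193, 180, 127, 106, 69, 61, 66, 67, 66, 67]
178 [91, 87, 179, 190, 100, 102, 102, 102, 103, 102, 120, 169, 190, 200, 202, 195, 177, 150, 156, 107, 95, 66, 66, 67, 67]
181 [90, 87, 171, 186, 99, 101, 101, 102, 101, 103, 103, 167, 190, 200, 198, 191, 176, 151, 127, 118, 92, 102, 103, 102, 102]
184 [91, 87, 175, 189, 114, 101, 103, 102, 102, 103, 97, 165, 186, 198, 199, 193, 179, 152, 103, 121, 92, 103, 103, 101, 103]
187 [90, 88, 168, 191, 99, 102, 102, 103, 102, 103, 91, 163, 187, 203, 201, 194, 178, 155, 106, 119, 89, 103, 103, 1
[... 1620 characters left out ...]
 152, 152, 152, 152, 155, 155, 156, 157, 157, 156, 156, 156, 158, 159, 157, 154, 152, 179, 217, 214, 215, 216, 195, 169, 187, 145, 219, 215, 214]
166 [66, 66, 65, 66, 66, 65, 105, 103, 102, 102, 102, 101, 101, 101, 101, 102, 101, 102, 101, 101, 102, 101, 127, 141, 140, 154, 193, 164, 217, 215, 214, 214, 215, 147, 187, 166, 158, 218, 214, 213, 213, 214]
198 [67, 67, 66, 67, 67, 66, 66, 66, 66, 104, 104, 102, 103, 103, 103, 103, 103, 103, 102, 103, 102, 103, 102, 101, 101, 118, 143, 143, 143, 214, 133, 219, 215, 214, 215, 215, 135, 177, 174, 137, 219, 215]
[175.81612691 201.9248594 ] [188.97117747 203.20194902] [184.61597603 197.77799051] [177.14221954 179.93558479] [190.4096125  181.19722607]
```

```bash
python3 - <<'E'
from h import *
go(bay(-.02,-.175,.06),Rt)
E
```

```text
t 24.33 pos [ 0.4402 -0.1121  0.1957] shift_now [ 0.77 -2.13  2.75] shift_after [ 0.77 -2.11  2.76] turn [ 0.03  0.02 -0.06] F [ 0.   0.3 -0.2] open 0.0 g 0.0
```

Call:
carry_out(plan="0.4 -0.7 0 0 0 -0.06;0.37 -0.7 0 0 0 0;0 -0.7 0.2 0 0 0;0 0 0.6 0 0 0;0 0 0.5 0 0 0;0 0 0.4 0 0 0;0 0 0 0 0 0;0 0 0 0 0 0")

```text
time_s: 25.0
eef_pos: [0.5101, -0.0295, 0.1562]
eef_rot: [0.011, 0.954, -0.033, 0.298]
wrist_force: [0.1, -0.9, -0.6]
opening: -0.003
grasp_force: 0.0
```

```bash
python3 - <<'E'
from h import *
st();go(bay(-.02,-.175,.06),Rt)
E
```

```text
t 25.0 bay [-0.0216 -0.1719  0.1015] pos [ 0.5101 -0.0295  0.1562] turn [-0.02  0.05  0.06] F [ 0.1 -0.9 -0.6] open -0.0
t 25.0 pos [ 0.5101 -0.0295  0.1562] shift_now [0.04 0.08 1.04] shift_after [0.04 0.08 1.04] turn [-0.02  0.05  0.06] F [ 0.1 -0.9 -0.6] open -0.0 g 0.0
```

Call:
carry_out(plan="0 0.05 0.3 0 0.05 0.06;0 0 0.3 0 0 0;0 0 0.3 0 0 0;0 0 0.13 0 0 0;0 0 0 0 0 0;0 -0.2 0 0 0 0;0 -0.2 0 0 0 0;0 -0.2 0 0 0 0")

```text
time_s: 25.67
eef_pos: [0.5364, -0.0121, 0.1249]
eef_rot: [0.012, 0.952, -0.038, 0.302]
wrist_force: [-0.0, -0.2, 0.4]
opening: -0.001
grasp_force: 0.0
```

```bash
python3 - <<'E'
from h import *
st()
E
```

```text
t 25.67 bay [-0.0191 -0.1525  0.0616] pos [ 0.5364 -0.0121  0.1249] turn [ 0.02 -0.04 -0.03] F [-0.  -0.2  0.4] open -0.0
```

Push left about 120 mm.

Call:
carry_out(plan="0 -0.25 0 0 0 0;0 -0.25 0 0 0 0;0 -0.25 0 0 0 0;0 -0.25 0 0 0 0;0 -0.25 0 0 0 0;0 -0.25 0 0 0 0;0 -0.25 0 0 0 0;0 -0.25 0 0 0 0")

```text
time_s: 26.33
eef_pos: [0.5428, 0.0675, 0.125]
eef_rot: [0.012, 0.952, -0.038, 0.302]
wrist_force: [1.3, -1.7, -1.8]
opening: 0.003
grasp_force: 0.9
```

Call:
carry_out(plan="0 -0.2 0 0 0 0;0 -0.2 0 0 0 0;0 -0.2 0 0 0 0;0 -0.2 0 0 0 0;0 -0.1 0 0 0 0;0 0 0 0 0 0;0 0 0 0 0 0;0 0 0 0 0 0")

```text
time_s: 27.0
eef_pos: [0.5457, 0.103, 0.1244]
eef_rot: [0.012, 0.952, -0.038, 0.302]
wrist_force: [0.9, 0.2, 0.4]
opening: 0.001
grasp_force: 0.0
```

```bash
python3 - <<'E'
from h import *
st()
E
```

```text
t 27.0 bay [-0.0191 -0.037   0.061 ] pos [0.5457 0.103  0.1244] turn [ 0.02 -0.03 -0.03] F [0.9 0.2 0.4] open 0.0
```

Call:
carry_out(plan="0 -0.12 0 0 0 0;0 -0.12 0 0 0 0;0 -0.08 0 0 0 0;0 -0.08 0 0 0 0;0 0 0 0 0 0;0 0 0 0 0 0;0 0 0 0 0 0;0 0 0 0 0 0")

```text
time_s: 27.67
eef_pos: [0.5468, 0.1189, 0.1235]
eef_rot: [0.012, 0.953, -0.038, 0.302]
wrist_force: [0.0, -0.2, -0.2]
opening: -0.001
grasp_force: 0.0
```

```bash
python3 - <<'E'
from h import *
st()
E
```

```text
t 27.67 bay [-0.0197 -0.021   0.0603] pos [0.5468 0.1189 0.1235] turn [ 0.02 -0.02 -0.03] F [ 0.  -0.2 -0.2] open -0.0
```

Call:
carry_out(plan="0 -0.05 0 0 0 0;0 -0.05 0 0 0 0;0 0 0 0 0 0;0 0 0 0 0 0;0 0 0 0 0 0;0 0 0 0 0 0;0 0 0 0 0 0;0 0 0 0 0 0")

```text
time_s: 28.33
eef_pos: [0.547, 0.1209, 0.1234]
eef_rot: [0.013, 0.953, -0.039, 0.301]
wrist_force: [-4.0, -16.2, 4.5]
opening: -0.0
grasp_force: 7.9
```

```bash
python3 - <<'E'
from h import *
st()
E
```

```text
t 28.33 bay [-0.0197 -0.019   0.0602] pos [0.547  0.1209 0.1234] turn [ 0.05 -0.01 -0.03] F [ -4.  -16.2   4.5] open -0.0
```

Call:
carry_out(plan="0 0.2 0 0 0 0;0 0.3 -0.2 0 0 0;0 0 -0.7 0 0 0;0 0 -0.9 0 0 0;0 0 -0.9 0 0 0;0 0.6 -0.6 0 0 0;0 0.9 0 0 0 0;0 0.9 0 0 0 0")

```text
time_s: 29.0
eef_pos: [0.4629, 0.0174, 0.2342]
eef_rot: [0.012, 0.952, -0.036, 0.304]
wrist_force: [0.0, -0.7, -0.3]
opening: 0.003
grasp_force: 0.0
```

Call:
carry_out(plan="0 0.9 0 0 0 0;0 0.9 0 0 0 0;0 0.9 0 0 0 0;0 0.9 0 0 0 0;0 0.9 0 0 0 0;0 0.9 0 0 0 0;0 0.5 0 0 0 0;0 0 0 0 0 0")

```text
time_s: 29.67
eef_pos: [0.443, -0.2231, 0.2319]
eef_rot: [0.014, 0.953, -0.041, 0.301]
wrist_force: [0.1, 0.6, -0.1]
opening: 0.002
grasp_force: 0.0
```

```bash
python3 - <<'E'
from h import *
st()
I=C["top"]["pixels"]
m=cv2.inRange(cv2.cvtColor(I,cv2.COLOR_RGB2HSV),(100,120,40),(130,255,255))
for c in cv2.findContours(m,0,2)[0]:
    if cv2.contourArea(c)>15: print(cv2.boundingRect(c))
print("expect strip",proj("top",bay(-.071,.058,.041)),proj("top",bay(-.071,-.058,.041)))
g=I.mean(2)
for r in(184,193,199): print(r,[int(v) for v in g[r,150:270:2]])
E
```

```text
t 29.67 bay [-0.0208 -0.3701  0.1934] pos [ 0.443  -0.2231  0.2319] turn [ 0.06 -0.02 -0.07] F [ 0.1  0.6 -0.1] open 0.0
(157, 184, 48, 29)
(139, 159, 128, 14)
(288, 107, 22, 24)
(81, 18, 9, 24)
expect strip [156.01088283 206.76577367] [204.54986641 211.50746873]
184 [219, 85, 122, 185, 176, 190, 192, 178, 177, 177, 177, 166, 104, 104, 115, 153, 183, 197, 194, 191, 187, 184, 179, 175, 177, 177, 178, 142, 104, 113, 126, 166, 122, 105, 104, 104, 104, 104, 104, 119, 168, 192, 203, 204, 195, 180, 154, 95, 94, 107, 108, 84, 68, 66, 105, 118, 125, 196, 207, 218]
193 [218, 152, 84, 187, 177, 183, 184, 182, 183, 183, 184, 166, 64, 70, 66, 34, 77, 87, 173, 192, 187, 186, 179, 174, 178, 177, 178, 129, 103, 142, 147, 175, 100, 105, 103, 104, 104, 118, 70, 148, 197, 213, 216, 214, 210, 188, 140, 100, 88, 105, 105, 105, 103, 104, 112, 121, 96, 221, 217, 218]
199 [195, 156, 84, 173, 194, 194, 195, 194, 194, 193, 195, 140, 88, 90, 53, 34, 75, 88, 171, 192, 188, 185, 193, 194, 194, 197, 196, 174, 185, 147, 138, 151, 152, 150, 148, 148, 145, 169, 169, 157, 199, 212, 214, 213, 206, 179, 114, 99, 132, 113, 114, 112, 113, 114, 114, 137, 162, 173, 220, 218]
```

```bash
python3 -c "
from bench import ctrl
print(ctrl.hand_in())"
```

```text
the job is handed in; nothing more can be done
None
```

The spare roll lies in the left bay, between the ribs and against the front lip, with the cover pushed to its stop over it; I handed the job in at about 30 s, and the old roll did not appear to have moved (final checks by image measurement, no verdict shown).

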